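# Close the clamp ring on the band saw's dust duct

## Robot

A 6-joint arm with a two-finger parallel gripper is mounted at the origin on the work surface. World frame = base frame: x ahead of the robot, y to its left, z up, the work surface at z = 0. Lengths are in m, angles in rad, forces in N, time in s.
With the tool pointing down it reaches from about 0.3 to 0.875 m from the base axis. Payload 6.4 kg.
Tool frame: the origin (TCP) lies on the centre line of the jaws, within the pads' length; the fingertips stand 25 mm ahead of it and the grasp point (between the pads) lies 6 mm ahead of it (ctrl.tips_ahead is the z of the fingertips in the tool frame, in m); z points along the fingers, x is the direction in which the jaws open and shut, and the axes are right-handed (so a half turn about z gives the same grasp; the last joint's range is limited). The gripper opens to 85 mm and grips with 20 to 120 N. Pads are 22 mm wide; open, the fingers measure 114 mm over their backs; the gripper's body (76 mm by 85 mm) begins 54 mm behind the grasp point. The pads swing forward as they close: fully open they stand 13 mm farther back than shut.
Start: joints at [1.09, 0.181, 1.607, -0, 1.354, -0.206], TCP at [0.156, 0.553, 0.256] pointing down, gripper open.
Joint ranges: [-2.99, 2.99], [-0.89, 2.07], [0.3, 2.58], [-1.14, 4.28], [0, 2.63], [-3.12, 3.12]. Speed limits (rad/s): [2.57, 2.57, 3.01, 3.14, 3.14, 3.14].

## Interface

Orientations are given as a unit quaternion [w, x, y, z].
In Python, from bench import ctrl gives the robot as it stands.
- The arm moves only by the shell command python3 -m pendant 'ROWS'. ROWS is JSON, a list that holds one entry, the list of rows, each a list of 7 numbers: the shift along the tool's x, y, z in m, then the turn, a rotation vector about the tool's x, y, z in rad, then the closure, from -1 (fully open) to 1 (shut). A call has 1 to 10 rows; each row shifts and turns the commanded pose from where the row before left it, along the tool's axes as they then stand; what a row does not reach is not made up. A row lasts 1/10 s, in which the tool goes at most 50 mm and 8.59 degrees, less where a joint would pass 70% of its speed; a pose out of reach is approached as far as the arm can. A call with a gripper value outside its range is refused whole. The fingers move at their own pace and stop on an object; the grip force is fixed at half the most. Time passes only in rows, so rows that do not move let the fingers close. It gives the time, the measured TCP pose, the force and the opening at its end, in the units of the state.
- ctrl.get_obs(): the state, without advancing time (a new reading comes with each control period).
- ctrl.camera(name): name is "scene" or "top" or "wrist"; returns (picture, depth): 384x512x3 uint8, red, green, blue; 384x512 float32, m along the optical axis (not along the pixel's ray), 0 where there is no reading.
- ctrl.calibration(name): a dict with "fov_y" (degrees; the focal length in pixels is half the picture's height over the tangent of half this angle, whatever the lens; pixels are square), "cx", "cy" (the principal point, pixels), "camera_from_world" (4x4, takes a point from world to camera coordinates). Camera axes: x right, y down, z forward; pixel columns grow to the right and rows downward; lengths in m; the calibration is good to about 2 mm. A picture is of the moment at which its call begins: read the wrist's pose just before it. calibration takes no time and is no camera call; for the wrist camera it gives the pose at the moment of the call.
- ctrl.hand_in(): hands the job in, once; it reports no verdict.
The state is a dict: "time_s": time; "q": joint angles; "dq": joint speeds; "joint_efforts": joint torques, N m; "eef_pos": TCP position; "eef_rot": TCP orientation; "wrist_force": force on the tool from outside, world axes, zero at the start; "torque": the same for the moment, N m; "opening": opening from 0.0 (shut) to 1.0 (fully open).
Only numpy, scipy, OpenCV 4.12 (cv2) and the standard library are available. Lean on these libraries where they do the work, as an engineer would, in place of code of your own. Each camera call takes 0.05 s, during which the arm holds its last target.

## Task

The green duct of the band saw's dust extraction is still unclamped: swing the open upper half of its clamp ring over the two flanged ends until it is fully down, then swing its orange latch lever fully upright, so that its nose hooks over the ring's lug, and let go. Leave the ring of the blue duct as it stands.

Things in the scene. Friction and masses are not known exactly. Their poses are not given: they have to be found in the camera images.
- ring_grip (a point): Lug of the GREEN duct's clamp: tab at the free end of the hinged upper half of a metal ring (100 mm dia.). Tab and ring are 26 mm wide along the duct; tab 10 mm thick. Point: mid-width, mid-thickness, 14 mm short of the tab's end. Frame turns with the ring: x level along duct and hinge; the hinge axis lies 124 mm along +y and 6 mm along -z from here. Ring shut: z up, point 91 mm above bench.
- ring (a joint): Hinge angle of the green duct's upper half ring, rad: 0 = fully down round the flanges; opening (positive) turns about -x. Starts open at 1.35 to 1.75, lug up, about 0.21 m above the bench. Hinge 85 mm above the bench, 54 mm beside the duct's axis. Stiff: stays where left, needs 2 to 5 N at the lug. Lug can be pinched across its width from above throughout; it pivots between the fingertips.
- latch_grip (a point): Orange lever of the green duct's clamp: flat, 20 mm wide along the duct, 7 mm thick, 86 mm from pivot to tip, small nose on it. Point: mid-width, mid-thickness, 16 mm short of the tip. Frame turns with it: x level along duct and pivot, z from pivot to tip; the pivot axis lies 70 mm along -z and 1.5 mm along +y from here, 69 mm above the bench, on the far side of the duct from the ring's hinge.
- latch (a joint): Angle of that lever, rad: 0 = upright (shut), nose over the shut ring's lug; grows (turning about +x) as it swings out and down, away from the duct. Starts lying out nearly level, 1.25 to 1.5. Stays where left; needs about 1 N at the tip. Can be pinched across its 20 mm width from above throughout; it pivots stiffly between the fingertips, so carry it up to 10 mm past upright, against its stop.
- blue_ring_grip (a point): The same point on the lug of the open clamp ring of the BLUE duct, the other, otherwise identical fixture on the bench, which may stand to the left or right of the green one. Not to be moved.

How it is judged:
On the way, in this order (a step that is already met when the one before it is completed fails the run):
1. the green duct's ring is swung down round the flanges (value of joint ring below 0.22 rad), for 0.2 s.
2. then its latch lever is swung upright (value of joint each of latch, ring below 0.22 rad), for 0.2 s.
At the end, for the whole second after the job is handed in: The green duct's ring is down (within 0.22 rad, about 12 degrees, of fully shut), its latch lever is upright (within 0.22 rad of fully shut), both at rest (all of step 2 and velocity of joint ring between -0.05 and 0.05 rad/s and velocity of joint latch between -0.05 and 0.05 rad/s); the robot touches nothing.
It fails at once if the blue duct's ring is moved (lug shifted by more than 30 mm) (distance of blue_ring_grip from where it was at the start of the episode above 0.03 m).
It also fails if it takes over 58 s, if anything falls off the work surface, if the arm or the gripper's body presses on something with over 40 N, if the wrist force passes 120 N, or if a joint passes its speed limit or range.

## Working session

There is one attempt and no reset: what is moved stays moved. The work goes in short steps, Python scripts to look and compute and a shell command to move; the robot and the scene stay as the last step left them, time stands still between calls to the robot, and variables do not carry over. Pictures are saved under pics/ and viewed, and the job is handed in when it is done.

```bash
mkdir -p pics; ls
python3 - <<'E'
from bench import ctrl
import cv2,numpy as np
o=ctrl.get_obs();print({k:np.round(v,3).tolist() for k,v in o.items()})
for n in("scene","top"):
    p,d=ctrl.camera(n);cv2.imwrite(f"pics/{n}0.png",p[:,:,::-1]);np.save(f"pics/{n}0.npy",d);cv2.imwrite
    np.save(f"pics/{n}0p.npy",p)
    c=ctrl.calibration(n);print(n,c)
E
```

```text
pics
{'time_s': 0.0, 'q': [1.09, 0.182, 1.608, -0.0, 1.354, -0.206], 'dq': [-0.0, -0.001, -0.001, 0.0, 0.001, 0.0], 'joint_efforts': [-0.0, -44.486, -35.134, -0.0, 0.009, 0.0], 'eef_pos': [0.156, 0.553, 0.255], 'eef_rot': [0.0, 0.797, 0.604, -0.001], 'wrist_force': [0.275, 0.882, 0.862], 'torque': [-0.013, -0.039, 0.002], 'opening': 0.999}
scene {'fov_y': 47.96106549982532, 'cx': 251.01522908472617, 'cy': 186.75984876494397, 'camera_from_world': array([[-5.51238171e-01,  8.34347717e-01,  6.04905659e-04,
         2.93703407e-01],
       [ 7.27500314e-01,  4.81000780e-01, -4.89266331e-01,
        -3.11404920e-01],
       [-4.08509207e-01, -2.69262209e-01, -8.72134216e-01,
         1.28083309e+00],
       [ 0.00000000e+00,  0.00000000e+00,  0.00000000e+00,
         1.00000000e+00]])}
top {'fov_y': 48.689593237538425, 'cx': 255.63026025949756, 'cy': 195.71188956406425, 'camera_from_world': array([[ 0.01194431, -0.99974804,  0.01900504, -0.04011802],
       [-0.99303903, -0.01408717, -0.11694032,  0.55445462],
       [ 0.11717858, -0.01747598, -0.99295708,  1.13811694],
       [ 0.        ,  0.        ,  0.        ,  1.        ]])}
```

View pics/scene0.png

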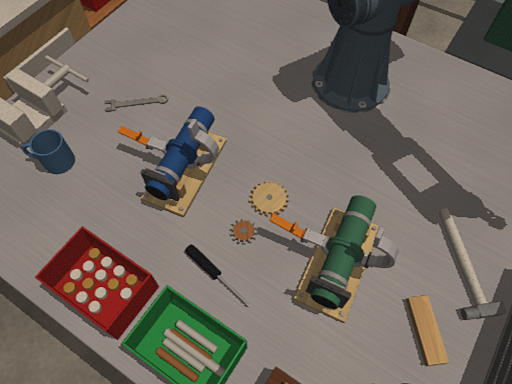

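View pics/top0.png

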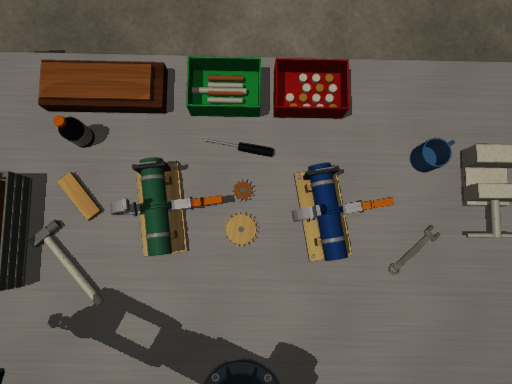

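The green fixture is at top-image (160,207). Its open ring is on the left at (120,206) and the orange lever lies out to the right at (207,201). The blue fixture is at (325,210). Next I'll measure the green one.

```bash
cat > h.py <<'E'
from bench import ctrl
import numpy as np,cv2
def cloud(n,d,c=None):
    c=c or ctrl.calibration(n);f=192/np.tan(np.radians(c["fov_y"])/2)
    v,u=np.mgrid[:384,:512];P=np.stack([(u-c["cx"])/f*d,(v-c["cy"])/f*d,d],-1)
    T=np.linalg.inv(c["camera_from_world"]);W=P@T[:3,:3].T+T[:3,3];W[d<=0]=np.nan;return W
def proj(n,X,c=None):
    c=c or ctrl.calibration(n);f=192/np.tan(np.radians(c["fov_y"])/2);T=c["camera_from_world"]
    p=T[:3,:3]@np.asarray(X)+T[:3,3];return np.array([c["cx"]+f*p[0]/p[2],c["cy"]+f*p[1]/p[2]])
E
python3 - <<'E'
from h import *
np.set_printoptions(precision=3,suppress=True)
for n in("scene","top"):
    W=cloud(n,np.load(f"pics/{n}0.npy"));p=np.load(f"pics/{n}0p.npy").astype(int)
    r,g,b=p[...,0],p[...,1],p[...,2]
    box=(W[...,1]>0.0)&(W[...,1]<.45)&(W[...,0]>.35)&(W[...,0]<.75)
    o=(r>150)&(g<150)&(b<70)&(r-g>70)&box&(W[...,2]>.02)
    X=W[o];print(n,"orange",o.sum(),np.median(X,0),X.min(0),X.max(0))
    o2=X[X[:,1]>-1]
    c=X.mean(0);u,s,vt=np.linalg.svd(X-c);print(c,vt[0],s)
    t=(X-c)@vt[0];print("ends",c+vt[0]*np.percentile(t,2),c+vt[0]*np.percentile(t,98))
    gr=(g>r+25)&(g>b+5)&(W[...,2]>.05)&box;X=W[gr];c=X.mean(0);vt=np.linalg.svd(X-c)[2];print("green",gr.sum(),c,vt[0])
    hi=box&(W[...,2]>.15);X=W[hi];print("hi",hi.sum(),X.min(0),X.max(0),X.mean(0))
    hi=box&(W[...,2]>.195);X=W[hi];print("tip",hi.sum(),X.min(0),X.max(0),X.mean(0))
    a,b2=(((280,180,400,330)) if n=="scene" else (90,140,260,270)),0
    cv2.imwrite(f"pics/{n}0c.png",cv2.resize(p[a[1]:a[3],a[0]:a[2],::-1].astype(np.uint8),None,fx=4,fy=4,interpolation=cv2.INTER_CUBIC))
E
```

```text
scene orange 257 [0.537 0.096 0.084] [0.522 0.059 0.069] [0.55  0.138 0.1  ]
[0.536 0.098 0.084] [ 0.127 -0.969  0.212] [0.382 0.084 0.083]
ends [0.531 0.136 0.075] [0.541 0.061 0.092]
green 1817 [0.513 0.233 0.112] [0.991 0.132 0.   ]
hi 487 [0.492 0.222 0.15 ] [0.624 0.328 0.225] [0.521 0.292 0.184]
tip 107 [0.498 0.267 0.195] [0.525 0.283 0.225] [0.516 0.275 0.217]
top orange 164 [0.535 0.091 0.085] [0.523 0.058 0.07 ] [0.725 0.45  0.173]
[0.543 0.108 0.088] [-0.426 -0.884 -0.191] [1.084 0.195 0.067]
ends [0.71  0.454 0.163] [0.524 0.069 0.08 ]
green 1287 [0.505 0.229 0.112] [-0.992 -0.127 -0.004]
hi 286 [0.493 0.221 0.15 ] [0.728 0.45  0.226] [0.542 0.304 0.184]
tip 69 [0.499 0.266 0.195] [0.523 0.278 0.226] [0.511 0.271 0.218]
```

View pics/scene0c.png

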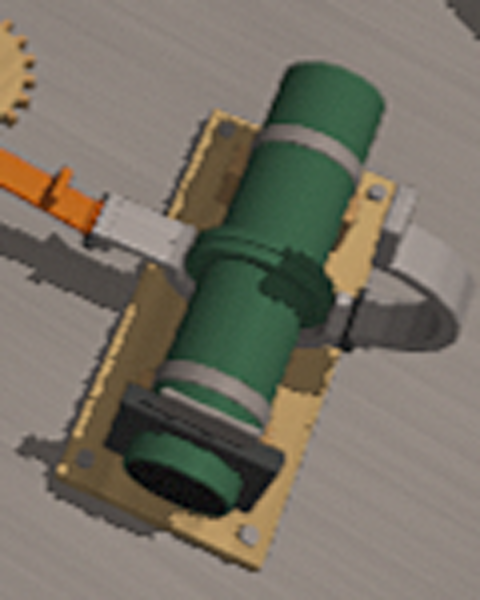

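View pics/top0c.png

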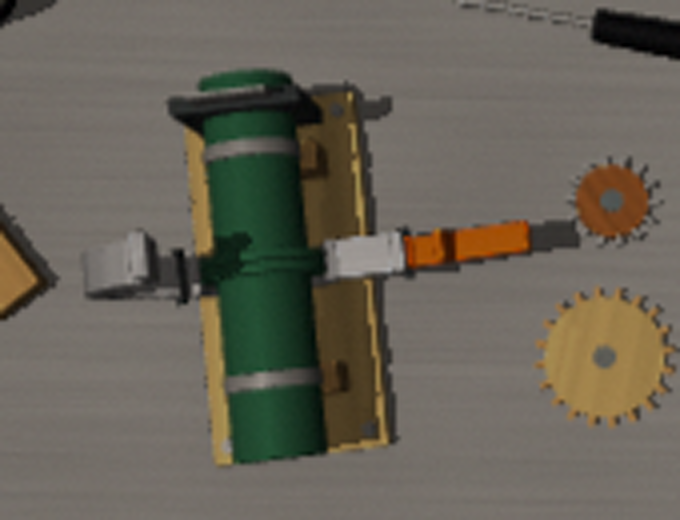

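Run:
```python
from h import *
from scipy.optimize import least_squares
np.set_printoptions(precision=4,suppress=True)
L=[];C=[]
for n in("scene","top"):
    W=cloud(n,np.load(f"pics/{n}0.npy"));p=np.load(f"pics/{n}0p.npy").astype(int)
    r,g,b=p[...,0],p[...,1],p[...,2]
    box=(W[...,1]>0.04)&(W[...,1]<.40)&(W[...,0]>.40)&(W[...,0]<.65)
    gr=(g>r+25)&(g>b+5)&(W[...,2]>.05)&box
    ex=np.array([.9916,.129,0]);ey=np.array([-.129,.9916,0])
    for nm,m in(("g",gr),("o",(r>150)&(b<70)&(r-g>70)&box&(W[...,2]>.03)&(W[...,1]<.16)),("lug",box&(W[...,2]>.18)&(r-g<20)&(W[...,0]<.56))):
        X=W[m];Q=np.c_[X@ex,X@ey,X[:,2]]
        if nm=="g":
            f=lambda q:np.hypot(Q[:,1]-q[0]-q[3]*(Q[:,0]-.5),Q[:,2]-q[1])-q[2]
            s=least_squares(f,[.16,.09,.03,0],loss="soft_l1",f_scale=.002);print(n,"axis ey,z,r,slope",s.x)
        else:
            print(n,nm,m.sum(),Q.min(0),np.median(Q,0),Q.max(0))
            k=np.polyfit(Q[:,1],Q[:,0],1); print(" x(y) slope",k[0],"z(y)",np.polyfit(Q[:,1],Q[:,2],1))
        L.append(Q)
    m=box&(W[...,2]>.09)&(r-g<20); Q=np.c_[W[m]@ex,W[m]@ey,W[m][:,2]]
    Q=Q[(Q[:,1]>.185)]
    img=np.full((520,520,3),255,np.uint8)
    for M,c in((W[box],(200,200,200)),(W[gr],(0,160,0))):
        for x in M:
            if abs(x@ex-.538)<.016:
              a=int(((x@ey)-.0)*1800)-0;bb=int(500-x[2]*1800)
              if 0<=a<520 and 0<=bb<520:cv2.circle(img,(a,bb),2,c if c[0] else c,-1)
    cv2.imwrite(f"pics/sec_{n}.png",img)
```

```text
scene axis ey,z,r,slope [0.1634 0.0861 0.0292 0.0033]
scene o 257 [ 0.5337 -0.011   0.0693] [0.5446 0.026  0.0838] [0.554  0.0693 0.1   ]
 x(y) slope -0.00042099697417297225 z(y) [-0.2057  0.0894]
scene lug 296 [0.5282 0.2003 0.1802] [0.5461 0.2177 0.1878] [0.5566 0.2404 0.2252]
 x(y) slope -0.19744999669531288 z(y) [-1.1613  0.4501]
top axis ey,z,r,slope [ 0.1618  0.0871  0.028  -0.0023]
top o 157 [ 0.5339 -0.012   0.0703] [0.5423 0.0198 0.0848] [0.5511 0.0672 0.1   ]
 x(y) slope -0.018363531872728482 z(y) [-0.1883  0.0889]
top lug 160 [0.5295 0.1982 0.1801] [0.5408 0.211  0.1888] [0.5557 0.2373 0.2261]
 x(y) slope 0.021990481070667898 z(y) [-1.1171  0.4392]
```

Run:
```python
import cv2,numpy as np
cv2.imwrite("pics/sec.png",cv2.resize(np.hstack([cv2.imread("pics/sec_scene.png"),cv2.imread("pics/sec_top.png")]),(800,400)))
```

```text
(no output)
```

View pics/sec.png

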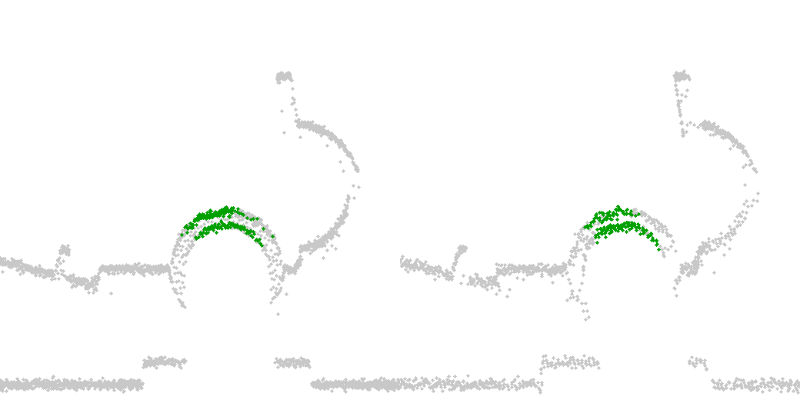

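```bash
python3 -m pendant '[[[0,0,-0.006,0,0,0.146,-1],[0,0,-0.006,0,0,0.146,-1],[0,0,-0.006,0,0,0.146,-1],[0,0,-0.006,0,0,0.146,-1],[0,0,-0.006,0,0,0.146,-1],[0,0,-0.006,0,0,0.146,-1],[0,0,-0.006,0,0,0.146,-1],[0,0,-0.006,0,0,0.146,-1],[0,0,0,0,0,0,-1],[0,0,0,0,0,0,-1]]]'
cat > st.py <<'E'
from h import *
from scipy.spatial.transform import Rotation as R
np.set_printoptions(precision=4,suppress=True)
ex=np.array([.9916,.129,0]);ey=np.array([-.129,.9916,0])
o=ctrl.get_obs();p=np.array(o["eef_pos"]);M=R.from_quat(np.array(o["eef_rot"])[[1,2,3,0]]).as_matrix()
print("t",o["time_s"],"ex,ey,z",np.array([p@ex,p@ey,p[2]]),"toolx",M[:,0],"toolz",M[:,2],"F",np.array(o["wrist_force"]),"op",o["opening"])
E
python3 st.py
```

```text
time_s: 1.1
eef_pos: [0.156, 0.5533, 0.3039]
eef_rot: [0.0, 0.998, 0.066, -0.0]
wrist_force: [0.1, -0.4, 0.6]
opening: 0.999
t 1.1 ex,ey,z [0.226  0.5285 0.3039] toolx [ 0.9913  0.1316 -0.0003] toolz [-0.0002 -0.0004 -1.    ] F [ 0.065  -0.367   0.6107] op 0.9992743771097852
```

```bash
python3 -m pendant '[[[0.035,0.0355,0,0,0,0,-1],[0.035,0.0355,0,0,0,0,-1],[0.035,0.0355,0,0,0,0,-1],[0.035,0.0355,0,0,0,0,-1],[0.035,0.0355,0,0,0,0,-1],[0.035,0.0355,0,0,0,0,-1],[0.035,0.0355,0,0,0,0,-1],[0.035,0.0355,0,0,0,0,-1],[0.036,0.0375,0,0,0,0,-1],[0,0,0,0,0,0,-1]]]'
python3 - <<'E'
import st
from h import *
c=ctrl.calibration("wrist");p,d=ctrl.camera("wrist");cv2.imwrite("pics/w1.png",p[:,:,::-1])
W=cloud("wrist",d,c);Q=np.stack([W@st.ex,W@st.ey,W[...,2]],-1)
m=(Q[...,2]>.19)&(Q[...,2]<.24)&(abs(Q[...,0]-.54)<.04)&(abs(Q[...,1]-.21)<.04)
X=Q[m];print(m.sum(),X.min(0),np.median(X,0),X.max(0))
X=X[X[:,2]>.218];print(len(X),np.percentile(X,[3,50,97],axis=0))
print(proj("wrist",.542*st.ex+.205*st.ey+[0,0,.225],c))
E
```

```text
time_s: 2.1
eef_pos: [0.5128, 0.2717, 0.3032]
eef_rot: [0.001, 0.998, 0.062, 0.0]
wrist_force: [-0.3, 0.2, 0.5]
opening: 0.995
t 2.1 ex,ey,z [0.5436 0.2033 0.3032] toolx [0.9922 0.1247 0.0001] toolz [ 0.0003 -0.0019 -1.    ] F [-0.2843  0.1518  0.4747] op 0.9950737516219226
1311 [0.5302 0.1995 0.1901] [0.5433 0.2097 0.2186] [0.5562 0.2138 0.2233]
677 [[0.5312 0.2002 0.2186]
 [0.5433 0.2057 0.2213]
 [0.555  0.2099 0.2227]]
[251.7018 212.0032]
```

View pics/w1.png

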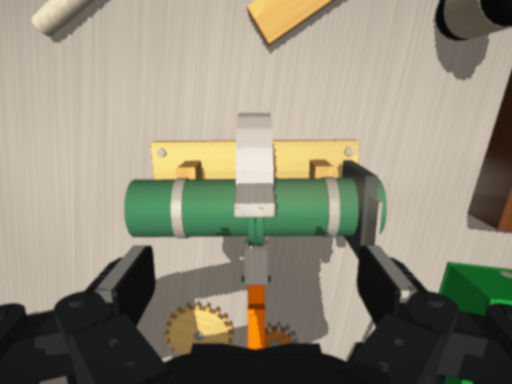

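Wrist view: the lug end is at about (255,210), centred between the jaws, which agrees with the model. I'll descend and close.

```bash
python3 -m pendant '[[[0,-0.001,0.02,0,0,0,-1],[0,-0.001,0.02,0,0,0,-1],[0,-0.001,0.02,0,0,0,-1],[0,0,0.02,0,0,0,-1],[0,0,0.005,0,0,0,-1],[0,0,0,0,0,0,1],[0,0,0,0,0,0,1],[0,0,0,0,0,0,1],[0,0,0,0,0,0,1],[0,0,0,0,0,0,1]]]'; python3 st.py
```

```text
time_s: 3.15
eef_pos: [0.5106, 0.2796, 0.221]
eef_rot: [-0.001, 0.998, 0.064, 0.003]
wrist_force: [5.8, 1.2, 0.9]
opening: 0.29
t 3.15 ex,ey,z [0.5424 0.2113 0.221 ] toolx [0.9918 0.1276 0.0058] toolz [ 0.0056  0.0017 -1.    ] F [5.837  1.2423 0.9132] op 0.28994068001850004
```

Run:
```python
import numpy as np
r=.1301;f=np.radians(92.3)+np.linspace(0,1.47,17)
y=.2165+r*np.cos(f);z=.091+r*np.sin(f)
for a,b,c,d in zip(-np.diff(y),-np.diff(z),y[1:],z[1:]):print(round(a,4),round(b,4),c.round(4),d.round(4))
```

```text
0.0119 0.001 0.1994 0.22
0.0118 0.0021 0.1876 0.2179
0.0115 0.0032 0.1761 0.2147
0.0112 0.0042 0.1649 0.2104
0.0107 0.0052 0.1542 0.2052
0.0102 0.0062 0.144 0.199
0.0096 0.0071 0.1344 0.1919
0.0089 0.008 0.1255 0.1839
0.0081 0.0087 0.1173 0.1752
0.0073 0.0095 0.11 0.1657
0.0064 0.0101 0.1036 0.1556
0.0055 0.0106 0.0981 0.145
0.0045 0.0111 0.0937 0.1339
0.0034 0.0114 0.0903 0.1225
0.0024 0.0117 0.0879 0.1108
0.0013 0.0119 0.0866 0.0989
```

```bash
python3 -m pendant '[[[0,0.012,0.001,0,0,0,1],[0,0.012,0.002,0,0,0,1],[0,0.0115,0.003,0,0,0,1],[0,0.011,0.004,0,0,0,1],[0,0.011,0.005,0,0,0,1],[0,0.010,0.006,0,0,0,1],[0,0.0095,0.007,0,0,0,1],[0,0.009,0.008,0,0,0,1],[0,0,0,0,0,0,1]]]'; python3 st.py
```

```text
time_s: 4.05
eef_pos: [0.5222, 0.1932, 0.1848]
eef_rot: [-0.0, 0.998, 0.063, 0.003]
wrist_force: [6.1, -0.4, 0.7]
opening: 0.292
t 4.05 ex,ey,z [0.5427 0.1242 0.1848] toolx [0.992  0.1264 0.0064] toolz [ 0.0063  0.0009 -1.    ] F [ 6.1197 -0.4377  0.7206] op 0.29160190807934766
```

```bash
python3 -m pendant '[[[0,0.008,0.0087,0,0,0,1],[0,0.007,0.0095,0,0,0,1],[0,0.0065,0.010,0,0,0,1],[0,0.0055,0.0105,0,0,0,1],[0,0.0045,0.011,0,0,0,1],[0,0.0035,0.0114,0,0,0,1],[0,0.0025,0.0117,0,0,0,1],[0,0.0015,0.012,0,0,0,1],[0,0,0,0,0,0,1],[0,0,0,0,0,0,1]]]'; python3 st.py;python3 - <<'E'
from h import *
p,d=ctrl.camera("scene");cv2.imwrite("pics/s2.png",cv2.resize(p[130:330,230:430,::-1],None,fx=3,fy=3))
E
```

```text
time_s: 5.05
eef_pos: [0.5274, 0.1544, 0.1]
eef_rot: [0.0, 0.998, 0.064, 0.003]
wrist_force: [6.1, -4.0, -1.7]
opening: 0.287
t 5.05 ex,ey,z [0.5429 0.0851 0.1   ] toolx [0.9919 0.1273 0.0062] toolz [ 0.0063 -0.0005 -1.    ] F [ 6.0809 -3.9602 -1.7201] op 0.28728819461593824
```

View pics/s2.png

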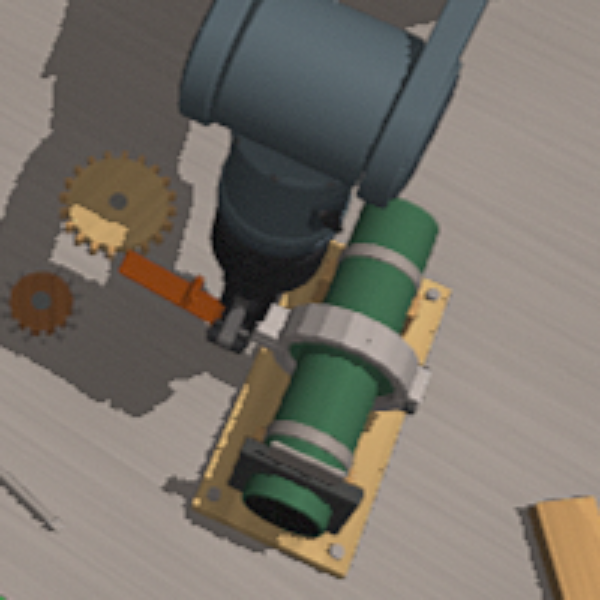

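The ring is down around the flanges, at (350,350). I'll push slightly further, release and go up.

```bash
python3 -m pendant '[[[0,0,0.003,0,0,0,1],[0,0,0.003,0,0,0,1],[0,0,0,0,0,0,1]]]'; python3 st.py; python3 -m pendant '[[[0,0,0,0,0,0,-1],[0,0,0,0,0,0,-1],[0,0,0,0,0,0,-1],[0,0,0,0,0,0,-1],[0,0,-0.02,0,0,0,-1],[0,0,-0.04,0,0,0,-1],[0,0,-0.04,0,0,0,-1],[0,0,-0.04,0,0,0,-1],[0,0,0,0,0,0,-1]]]'
python3 - <<'E'
import st
from h import *
c=ctrl.calibration("wrist");p,d=ctrl.camera("wrist");cv2.imwrite("pics/w3.png",p[:,:,::-1])
W=cloud("wrist",d,c);Q=np.stack([W@st.ex,W@st.ey,W[...,2]],-1)
r,g,b=[p[...,i].astype(int) for i in range(3)]
m=(r>110)&(b<70)&(r-g>50)&(Q[...,2]>.05)&(abs(Q[...,0]-.54)<.03)&(Q[...,1]<.09)
X=Q[m];print("orange",m.sum(),X.min(0),np.median(X,0),X.max(0))
for y in np.arange(-.02,.23,.008):
    k=(abs(Q[...,0]-.543)<.006)&(abs(Q[...,1]-y)<.004)&(Q[...,2]<.16)
    if k.sum()>5:print(round(y,3),k.sum(),np.percentile(Q[k][:,2],[5,50,95]))
E
```

```text
time_s: 5.4
eef_pos: [0.5275, 0.1543, 0.0971]
eef_rot: [0.001, 0.998, 0.064, 0.003]
wrist_force: [-7.0, -5.6, 26.7]
opening: 0.287
t 5.4 ex,ey,z [0.543  0.085  0.0971] toolx [0.9918 0.128  0.0057] toolz [ 0.006  -0.0013 -1.    ] F [-6.952  -5.6407 26.6727] op 0.28685681833741417
time_s: 6.3
eef_pos: [0.5279, 0.1556, 0.2388]
eef_rot: [-0.0, 0.998, 0.064, 0.005]
wrist_force: [0.7, 0.4, 0.0]
opening: 0.999
t 6.3 ex,ey,z [0.5435 0.0862 0.2388] toolx [0.9917 0.128  0.0108] toolz [ 0.0108  0.0008 -0.9999] F [0.6953 0.3612 0.0493] op 0.9990453630804385
orange 2008 [ 0.5345 -0.0125  0.07  ] [0.5443 0.0278 0.0833] [0.5535 0.0676 0.0989]
-0.012 60 [0.0896 0.0905 0.0915]
-0.004 132 [0.0878 0.0894 0.0908]
0.004 129 [0.0857 0.0874 0.0889]
0.012 129 [0.0838 0.0853 0.0867]
0.02 134 [0.0818 0.0832 0.0846]
0.028 126 [0.0798 0.0811 0.0828]
0.036 56 [0.0786 0.0797 0.0807]
0.044 191 [0.0754 0.0897 0.0982]
0.052 160 [0.0733 0.0752 0.0966]
0.06 132 [0.0714 0.0728 0.0744]
0.068 72 [0.0716 0.074  0.0824]
0.076 75 [0.0812 0.0822 0.0951]
0.084 146 [0.0942 0.0954 0.0964]
0.092 149 [0.0942 0.0953 0.0963]
0.1 149 [0.0941 0.0952 0.0964]
0.108 148 [0.0941 0.0952 0.0963]
0.116 128 [0.0942 0.1049 0.1104]
0.124 157 [0.1115 0.117  0.1202]
0.132 198 [0.1207 0.1238 0.1264]
0.14 225 [0.1271 0.1292 0.1312]
0.148 224 [0.1304 0.1321 0.1337]
0.156 271 [0.1327 0.134  0.1351]
0.164 259 [0.133  0.1341 0.1352]
0.172 279 [0.1321 0.1337 0.1351]
0.18 259 [0.1291 0.131  0.1326]
0.188 252 [0.125  0.1279 0.1301]
0.196 220 [0.1185 0.1215 0.1246]
0.204 174 [0.1065 0.1127 0.1181]
0.212 158 [0.095  0.0964 0.1048]
0.22 100 [0.0949 0.0961 0.0972]
```

View pics/w3.png

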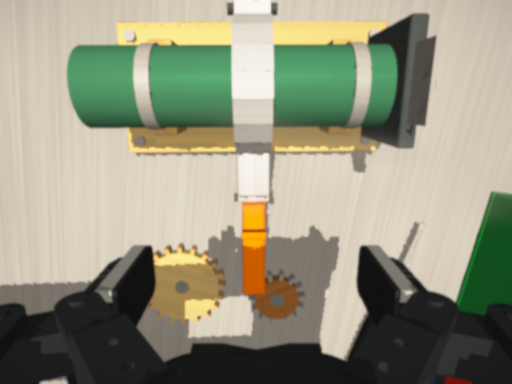

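The ring is fully shut: its lug top measures z 0.0953, against 0.096 expected. The lever is at about 1.33 rad, with its tip in the wrist image at (254,293). I'll go to the lever grip and close.

```bash
python3 -m pendant '[[[0,0.021,0,0,0,0,-1],[0,0.021,0,0,0,0,-1],[0,0.021,0.008,0,0,0,-1],[0.001,0.0215,0.02,0,0,0,-1],[0,0,0.03,0,0,0,-1],[0,0,0.03,0,0,0,-1],[0,0,0.03,0,0,0,-1],[0,0,0.02,0,0,0,-1],[0,0,0.01,0,0,0,-1],[0,0,0,0,0,0,-1]]]'; python3 st.py
```

```text
time_s: 7.35
eef_pos: [0.5343, 0.0716, 0.082]
eef_rot: [-0.0, 0.998, 0.064, -0.003]
wrist_force: [0.3, -0.1, 0.5]
opening: 1.003
t 7.35 ex,ey,z [0.5391 0.0021 0.082 ] toolx [ 0.9918  0.1277 -0.005 ] toolz [-0.005   0.0004 -1.    ] F [ 0.3157 -0.1034  0.4589] op 1.0034944477978198
```

```bash
python3 -m pendant '[[[0.005,0,-0.008,0,0,0,-1],[0,0,0,0,0,0,-1],[0,0,0,0,0,0,1],[0,0,0,0,0,0,1],[0,0,0,0,0,0,1],[0,0,0,0,0,0,1],[0,0,0,0,0,0,1],[0,0,0,0,0,0,1]]]'; python3 st.py
python3 - <<'E'
import numpy as np
py,pz=.070,.069
p0=np.array([.0015-py,.0845-pz]);r=np.hypot(*p0);f0=np.arctan2(p0[1],p0[0]);f=f0-np.linspace(0,1.36,13)
y=py+r*np.cos(f);z=pz+.006+r*np.sin(f)
for a,b,c,d in zip(-np.diff(y),-np.diff(z),y[1:],z[1:]):print(round(a,4),round(b,4),c.round(4),d.round(4))
E
```

```text
time_s: 8.15
eef_pos: [0.5391, 0.0715, 0.0917]
eef_rot: [0.0, 0.998, 0.064, -0.003]
wrist_force: [-6.6, -4.4, 3.8]
opening: 0.217
t 8.15 ex,ey,z [0.5438 0.0014 0.0917] toolx [ 0.9918  0.1279 -0.0053] toolz [-0.0052 -0.001  -1.    ] F [-6.5857 -4.433   3.7541] op 0.2166778140314309
-0.0022 -0.0076 0.0037 0.0981
-0.003 -0.0074 0.0067 0.1055
-0.0039 -0.007 0.0106 0.1125
-0.0046 -0.0065 0.0152 0.1189
-0.0053 -0.0059 0.0205 0.1248
-0.006 -0.0053 0.0265 0.1301
-0.0065 -0.0046 0.033 0.1347
-0.007 -0.0038 0.04 0.1385
-0.0074 -0.003 0.0474 0.1415
-0.0077 -0.0021 0.055 0.1436
-0.0079 -0.0013 0.0629 0.1449
-0.0079 -0.0004 0.0708 0.1452
```

```bash
python3 -m pendant '[[[0,-0.002,-0.0076,0,0,0,1],[0,-0.003,-0.0074,0,0,0,1],[0,-0.004,-0.007,0,0,0,1],[0,-0.0046,-0.0065,0,0,0,1],[0,-0.0053,-0.006,0,0,0,1],[0,-0.006,-0.0053,0,0,0,1],[0,0,0,0,0,0,1]]]'; python3 st.py
```

```text
time_s: 8.85
eef_pos: [0.5355, 0.098, 0.1313]
eef_rot: [-0.0, 0.998, 0.064, -0.003]
wrist_force: [-7.2, -0.1, -7.5]
opening: 0.221
t 8.85 ex,ey,z [0.5437 0.0281 0.1313] toolx [ 0.9917  0.1286 -0.0054] toolz [-0.0055  0.0005 -1.    ] F [-7.1819 -0.1125 -7.5166] op 0.2211337855417567
```

```bash
python3 -m pendant '[[[0,-0.0065,-0.0046,0,0,0,1],[0,-0.007,-0.0038,0,0,0,1],[0,-0.0074,-0.003,0,0,0,1],[0,-0.0077,-0.002,0,0,0,1],[0,-0.008,-0.001,0,0,0,1],[0,-0.006,0,0,0,0,1],[0,-0.004,0,0,0,0,1],[0,0,0,0,0,0,1]]]'; python3 st.py;python3 - <<'E'
from h import *
p,d=ctrl.camera("scene");cv2.imwrite("pics/s4.png",cv2.resize(p[130:330,230:430,::-1],None,fx=3,fy=3))
E
```

```text
time_s: 9.65
eef_pos: [0.5296, 0.1435, 0.1465]
eef_rot: [0.0, 0.998, 0.064, -0.003]
wrist_force: [-11.1, -2.6, 1.5]
opening: 0.195
t 9.65 ex,ey,z [0.5437 0.074  0.1465] toolx [ 0.9917  0.1287 -0.0057] toolz [-0.0057 -0.0006 -1.    ] F [-11.0518  -2.5513   1.4593] op 0.19478897302507603
```

View pics/s4.png

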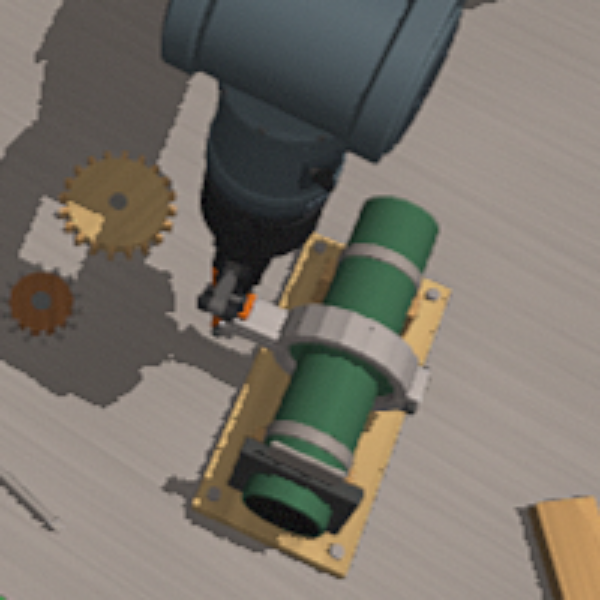

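```bash
python3 -m pendant '[[[0,-0.003,0,0,0,0,1],[0,-0.003,0,0,0,0,1],[0,0,0,0,0,0,1]]]'; python3 st.py;python3 - <<'E'
import st
from h import *
p,d=ctrl.camera("scene");c=ctrl.calibration("wrist");p2,d2=ctrl.camera("wrist");cv2.imwrite("pics/w5.png",p2[:,:,::-1])
for n,pp,W in(("scene",p,cloud("scene",d)),("wrist",p2,cloud("wrist",d2,c))):
    Q=np.stack([W@st.ex,W@st.ey,W[...,2]],-1);r,g,b=[pp[...,i].astype(int) for i in range(3)]
    m=(r>100)&(b<80)&(r-g>50)&(abs(Q[...,0]-.54)<.04)&(Q[...,1]<.12)&(Q[...,1]>-.03)&(Q[...,2]>.05)
    X=Q[m];X=X[np.argsort(X[:,2])];print(n,len(X));print(X[::max(1,len(X)//20)])
E
```

```text
time_s: 10.0
eef_pos: [0.5291, 0.1484, 0.1467]
eef_rot: [0.001, 0.998, 0.065, -0.003]
wrist_force: [-10.2, -7.1, 1.1]
opening: 0.187
t 10.0 ex,ey,z [0.5438 0.0789 0.1467] toolx [ 0.9917  0.1288 -0.0055] toolz [-0.0052 -0.0026 -1.    ] F [-10.2007  -7.1366   1.1162] op 0.1872297633261854
t 10.0 ex,ey,z [0.5438 0.0789 0.1467] toolx [ 0.9917  0.1288 -0.0055] toolz [-0.0052 -0.0026 -1.    ] F [-10.2007  -7.1366   1.1162] op 0.1872297633261854
scene 10
[[0.5508 0.0666 0.0681]
 [0.5518 0.0689 0.0727]
 [0.552  0.0683 0.0782]
 [0.5526 0.0893 0.1014]
 [0.543  0.0898 0.1036]
 [0.5378 0.09   0.1039]
 [0.5564 0.0905 0.1377]
 [0.5567 0.0899 0.1429]
 [0.5624 0.0918 0.1614]
 [0.5789 0.0928 0.1716]]
wrist 4594
[[0.5425 0.0905 0.0981]
 [0.5399 0.0739 0.1019]
 [0.5435 0.0729 0.1023]
 [0.5492 0.0759 0.1026]
 [0.5435 0.076  0.1029]
 [0.5421 0.0854 0.1032]
 [0.5436 0.0887 0.1036]
 [0.5486 0.0703 0.1073]
 [0.5475 0.0697 0.1137]
 [0.5502 0.0698 0.1198]
 [0.5492 0.0696 0.1251]
 [0.5425 0.0692 0.1297]
 [0.5464 0.0686 0.1344]
 [0.5389 0.0688 0.1386]
 [0.548  0.0684 0.1424]
 [0.5514 0.0682 0.1462]
 [0.5382 0.0677 0.1494]
 [0.5391 0.0674 0.1522]
 [0.5433 0.0634 0.1532]
 [0.5403 0.0651 0.1538]
 [0.5528 0.068  0.157 ]]
```

View pics/w5.png

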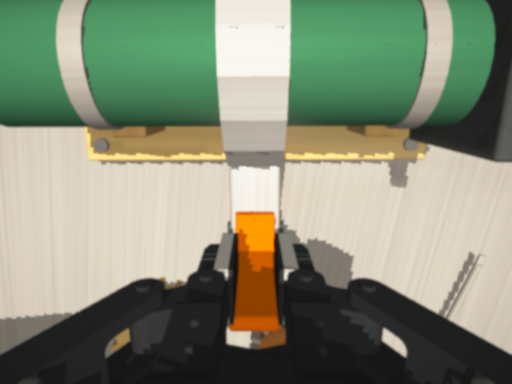

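The lever's front face measures about 0.055 rad from upright and the nose spans the lug, well within 0.22. I'll release and retreat upward.

```bash
python3 -m pendant '[[[0,0,0,0,0,0,-1],[0,0,0,0,0,0,-1],[0,0,0,0,0,0,-1],[0,0,0,0,0,0,-1],[0,0,-0.02,0,0,0,-1],[0,0,-0.04,0,0,0,-1],[0,0,-0.04,0,0,0,-1],[0,0.02,-0.03,0,0,0,-1],[0,0,0,0,0,0,-1],[0,0,0,0,0,0,-1]]]';python3 - <<'E'
import st
from h import *
p,d=ctrl.camera("scene");c=ctrl.calibration("wrist");p2,d2=ctrl.camera("wrist")
cv2.imwrite("pics/w6.png",np.hstack([cv2.resize(p2[:,:,::-1],(400,300)),cv2.resize(p[:,:,::-1],(400,300))]))
for n,pp,W in(("scene",p,cloud("scene",d)),("wrist",p2,cloud("wrist",d2,c))):
    Q=np.stack([W@st.ex,W@st.ey,W[...,2]],-1);r,g,b=[pp[...,i].astype(int) for i in range(3)]
    m=(r>100)&(b<80)&(r-g>50)&(abs(Q[...,0]-.543)<.014)&(Q[...,1]<.12)&(Q[...,1]>-.03)&(Q[...,2]>.05)
    X=Q[m];X=X[np.argsort(X[:,2])];print(n,len(X));print(X[::max(1,len(X)//14),1:])
    k=(abs(Q[...,0]-.543)<.006)&(abs(Q[...,1]-.104)<.006)&(Q[...,2]<.16);print("lug z",np.median(Q[k][:,2]))
E
```

```text
time_s: 11.1
eef_pos: [0.5344, 0.129, 0.2775]
eef_rot: [-0.0, 0.998, 0.064, 0.001]
wrist_force: [-0.8, -0.6, -0.3]
opening: 1.004
t 11.1 ex,ey,z [0.5466 0.059  0.2775] toolx [0.9919 0.1269 0.0023] toolz [ 0.0023  0.0003 -1.    ] F [-0.8152 -0.5764 -0.2516] op 1.0035894257469464
scene 148
[[0.0669 0.0724]
 [0.073  0.0999]
 [0.0771 0.1015]
 [0.0781 0.1023]
 [0.0843 0.1029]
 [0.0734 0.1036]
 [0.0725 0.1041]
 [0.0752 0.105 ]
 [0.071  0.1063]
 [0.0673 0.113 ]
 [0.0674 0.1247]
 [0.0686 0.1389]
 [0.0668 0.1498]
 [0.0638 0.1536]
 [0.0648 0.1549]]
lug z 0.09369654551246565
wrist 1122
[[0.0681 0.0705]
 [0.0712 0.102 ]
 [0.0817 0.1024]
 [0.0766 0.1027]
 [0.0819 0.1031]
 [0.0793 0.1035]
 [0.0854 0.1041]
 [0.0694 0.1106]
 [0.0681 0.1207]
 [0.0678 0.1305]
 [0.0674 0.1392]
 [0.067  0.1476]
 [0.0653 0.1526]
 [0.0663 0.1536]
 [0.0643 0.1549]]
lug z 0.09521099207745351
```

View pics/w6.png

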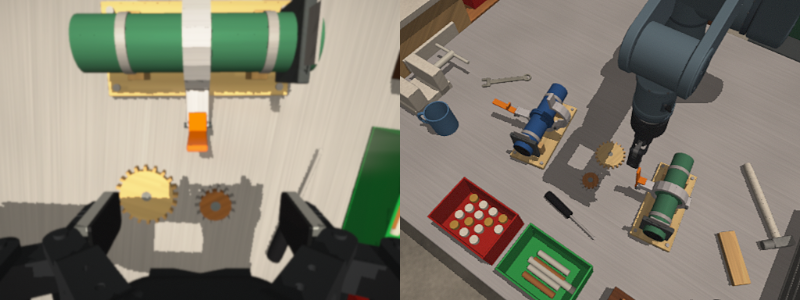

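The ring is down, the lever is upright (about 0.06 rad), the gripper is clear and blue is untouched. I'll hand in.

Run:
```python
from bench import ctrl
print(ctrl.hand_in())
```

```text
the job is handed in; nothing more can be done
None
```

I swung the green duct's ring fully down, carried its orange lever upright, let go, and handed the job in at about 11 s of the 58 s.

- **Ring:** after I let go, the top of the lug measured z = 95 mm from the wrist camera and 94 mm from the scene camera. Fully shut should be 96 mm.
- **Latch lever:** its nose spans the lug. After release it stood about 0.06 rad or less off upright, against the 0.22 rad allowed.
- **Robot clear:** the open gripper stands well above the fixture with about 1 N on the wrist, which is the noise level.
- **Blue ring:** it looks unmoved in the last scene picture. I did not measure its lug.
- **Slip on the lever:** near the stop the fingers slid about 10 mm ahead of the lever, and the grip opening dropped from 0.22 to 0.19. The lever stayed upright after I opened the gripper.
- **Force:** the highest wrist-force reading I took was about 28 N, while pressing the shut ring. Readings come only at the end of each move.

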